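# Crack open the test kiln with its lid lever

### The job

The heavy lid of the bench kiln has to be cracked open, but the white tub stands under the long end of the lid lever. With your fingertips slide the tub along the table until it is clear of the lever (do not lift or tip it), then press the long end of the lever smoothly all the way down so that its short end raises the lid. Do not touch the lid or let it jump or drop, leave the other things where they stand, and finish while still holding the lever pressed down, so that I can slip a prop under the lid.

Things in the scene. Friction and masses are not known exactly. Their poses are not given: they have to be found in the camera images.
- kiln: Fixed bench kiln: 300 x 300 mm steel-jacketed box, 237 mm high with its hinged lid, grey control box on one side; the lid lever sticks out of its front. NOTE: the origin lies on the table straight below the lever grip's middle (at rest). +x is level and points to the kiln (front face at x = 310 mm, kiln centre at 460 mm); the lever's long end points to -x, its tip at about x = -57 mm.
- lever_pivot (a point): The fixed pivot of the lever, between the two cheeks of a dark steel bracket on the kiln's front; 136 mm above the table, at x = 205 mm in the kiln's frame. The pivot axis is level, along the kiln's y axis.
- lever_grip (a point): Middle of the lever's black grip, a flat bar 110 long, 28 wide, 20 mm thick (its upper face is 10 mm above this point, square to the lever), 210 mm from the pivot along the straight lever; the tip is 60 mm further out. At rest it is about 188 mm above the table, the long arm sloping up outward by 0.25 rad; fully down about 84 mm, sloping down outward by 0.25 rad.
- lever (a joint): Angle of the lid lever, a straight steel bar 22 mm wide: long arm 270 mm outward, short arm 80 mm under a strap on the lid. About 0.01 at rest (long end up), grows as the long end is pressed down, stop at 0.50 rad. The lid's weight pushes it back up when let go; pressing at the grip takes about 3 to 7 N.
- lid: The kiln's brick lid in a steel band, 300 x 300 x 50 mm, about 3 kg, hinged on the edge away from the lever. Origin: the middle of its lower front edge, above the lever's bracket; 187 mm above the table when closed, about 223 mm when the lever is fully down. A steel strap on its front runs down to the lever's short end.
- tub: Loose white tub, open on top, 200 (its x) x 160 (y) x 110 mm high, walls and floor 4 mm, about 0.5 kg; origin: centre of the underside. It stands under the lever's long end, blocking it, and sticks out some 110 to 140 mm past the tip. Its -x half, away from the kiln, is empty; kiln furniture up to 65 mm high is fixed in the +x half. The table is free for 150 mm outward, away from the kiln.
- mould: Bystander, loose: white plaster cone 105 mm high on a 90 mm square tile; origin at the centre of the underside.
- bowl: Bystander, loose: plaster bowl 140 mm across and 62 mm high with a brush in it; origin at the centre of the underside.
- post_tall: Bystander, loose: square kiln post 38 x 38 x 90 mm standing beside the lever; origin at the centre of the underside.
- post_short: Bystander, loose: square kiln post 38 x 38 x 55 mm standing beside the lever; origin at the centre of the underside.
- cup: Bystander, loose: unglazed cup 76 mm across and 80 mm high; origin at the centre of the underside.
- disc: Bystander, loose: round plaster mould 130 mm across and 34 mm high; origin at the centre of the underside.

How it is judged:
By the outcome, as a careful person would: the job done as asked, in the order asked, and still so for the second after the job is handed in, while the arm keeps its last pose, push and grip.
It also fails if it takes over 48 s, if anything falls off the work surface, if the arm or the gripper's body presses on something with over 40 N, if the wrist force passes 120 N, or if a joint passes its speed limit or range.

### The arm

A 7-joint arm with a two-finger parallel gripper is mounted at the origin on the work surface. World frame = base frame: x ahead of the robot, y to its left, z up, the work surface at z = 0. Lengths are in m, angles in rad, forces in N, time in s.
With the tool pointing down it reaches from about 0.4 to 0.85 m from the base axis. Payload 4.5 kg.
Tool frame: the origin (TCP) lies midway between the tips of the shut fingers; the grasp point (between the pads) lies 19 mm behind it; z points along the fingers, y is the direction in which the jaws open and shut (so a half turn about z gives the same grasp; the last joint's range is limited). The gripper opens to 88 mm and grips with 3 to 60 N. Pads are 18 mm wide; open, the fingers measure 123 mm over their backs; the gripper's body (75 mm by 187 mm) begins 45 mm behind the grasp point.
Start: joints at [-1.149, 0.689, -0.195, 1.565, 0.157, 0.902, -0.215], TCP at [0.236, 0.579, 0.239] pointing down, gripper open.
Joint ranges: [-3.01, 3.01], [-0.46, 2.08], [-1.47, 1.51], [0.13, 2.56], [-1, 4.14], [0.04, 2.09], [-2.66, 2.66]. Speed limits (rad/s): [2.57, 2.57, 3.14, 3.14, 3.14, 3.14, 3.14].

### API

Orientations are given as a unit quaternion [x, y, z, w].
In Python, from cell import robot, viewer gives the robot as it stands. The module is installed in compiled form; this text tells all that it offers.
- The arm moves only by the tool carry_out, never from a script. Its arguments are lists of equal length, an entry for each row: "gripper": the opening, from -1 (shut) to 1 (fully open); "travel": the shift along the tool's x, y, z in mm, a list of three; "spin": the turn about the tool's z in rad. A call has 1 to 5 rows; each row is the pose to reach, as a shift and turn from the pose commanded when the call began, along the tool's axes at that moment; what a row does not reach only later rows make up. A row lasts 1/8 s, in which the tool goes at most 62.5 mm and 10.7 degrees, less where a joint would pass 70% of its speed; a pose out of reach is approached as far as the arm can. A call with a gripper value outside its range is refused whole. The fingers move at their own pace and stop on an object; "newtons" is the grip in N (left out, the last holds). Time passes only in rows, so rows that repeat a pose let the fingers close. It gives the time, the measured TCP pose, the force and the opening at its end, in the units of the state.
- robot.get_state(): the state, without advancing time (a new reading comes with each control period).
- viewer.grab_frame(name): name is "scene" or "side" or "wrist"; returns the picture (400x640x3 uint8, red, green, blue); there is no depth.
- viewer.calibration(name): a dict with "mtx" (3x3 intrinsics, pixels), "k1" (the pictures are not rectified: a ray, as slopes to the right and down, at radius r is drawn at 1 + k1 r^2 times it, then the intrinsics apply), "origin" and "rotation" of the camera in the world; the wrist camera has in their place "hand_eye" (4x4, takes a point from camera to tool coordinates, whose origin is the TCP and whose axes are the flange's). Camera axes: x right, y down, z forward; pixel columns grow to the right and rows downward; lengths in m; the calibration is good to about 2 mm. A picture is of the moment at which its call begins: read the wrist's pose just before it. calibration takes no time and is no camera call.
- robot.sign_off(): hands the job in, once; it reports no verdict.
The state is a dict: "clock": time; "joint_positions": joint angles; "qvel": joint speeds; "tau": joint torques, N m; "position": TCP position; "tool_rot": TCP orientation; "contact_force": force on the tool from outside, world axes, zero at the start; "ft_torque": the same for the moment, N m; "opening": finger opening in m.
Only numpy, scipy, OpenCV 4.12 (cv2) and the standard library are available. Lean on these libraries where they do the work, as an engineer would, in place of code of your own. Each camera call takes 0.05 s, during which the arm holds its last target. There are 200 camera calls.

## Working session

There is one attempt and no reset: what is moved stays moved. The work goes in short steps, Python scripts to look and compute and a tool call to move; the robot and the scene stay as the last step left them, time stands still between calls to the robot, and variables do not carry over. Pictures are saved under pics/ and viewed, about 8 in all and at most 12, crops included, and the job is handed in when it is done.

Besides the shell and the picture viewer there is one more tool, called after "Call:" as name([rows], argument=value, ...), one row to a line, values as JSON. carry_out: Moves the arm, as the interface text tells. Its arguments: {"type":"object","properties":{"gripper":{"type":"array"},"travel":{"type":"array"},"spin":{"type":"array"},"newtons":{"type":"number"}},"required":["gripper","travel","spin"]}

```bash
mkdir -p pics; cat > h.py <<'E'
import numpy as np, cv2
from cell import robot, viewer
from scipy.spatial.transform import Rotation as R
def cam(n):
    c=viewer.calibration(n); return np.array(c["mtx"]),c["k1"],np.array(c["origin"]),np.array(c["rotation"])
def ray(n,u,v):
    K,k,o,Rm=cam(n); d=np.array([(u-K[0,2])/K[0,0],(v-K[1,2])/K[1,1]]); s=d.copy()
    for _ in range(20): s=d/(1+k*(s@s))
    r=Rm@np.array([s[0],s[1],1]); return o,r/np.linalg.norm(r)
def onz(n,u,v,z):
    o,r=ray(n,u,v); return o+r*(z-o[2])/r[2]
def tri(a,b):
    (o1,r1),(o2,r2)=ray(*a),ray(*b)
    t=np.linalg.lstsq(np.c_[r1,-r2],o2-o1,rcond=None)[0]
    p,q=o1+t[0]*r1,o2+t[1]*r2; return (p+q)/2,np.linalg.norm(p-q)
def proj(n,p):
    K,k,o,Rm=cam(n); c=Rm.T@(np.array(p)-o); s=c[:2]/c[2]; s=s*(1+k*(s@s)); return K[0,0]*s[0]+K[0,2],K[1,1]*s[1]+K[1,2]
E
python3 - <<'E'
from h import *
for n in("scene","side"):
    cv2.imwrite(f"pics/{n}0.png",viewer.grab_frame(n)[...,::-1]); c=cam(n); print(n,c[2],c[3][:,2])
s=robot.get_state(); print(s["position"],s["tool_rot"],s["clock"],s["contact_force"])
E
```

```text
Traceback (most recent call last):
IndexError: too many indices for array: array is 1-dimensional, but 2 were indexed
```

View pics/scene0.png

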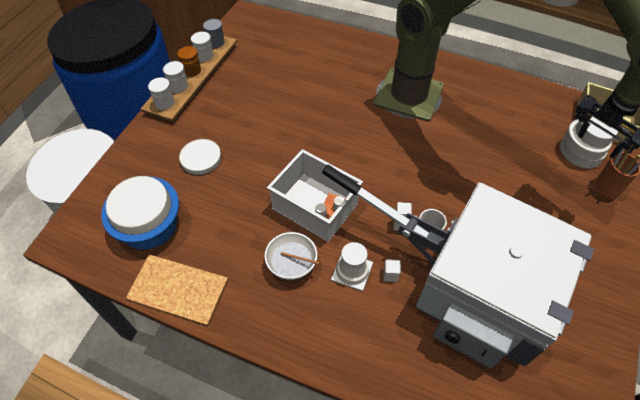

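The scene view shows the tub with its rim corners at about (306,152), (360,185), (328,236) and (270,190). The black grip runs (325,170)–(360,190), the bracket is near (430,238), and the kiln is at the right. The calibration rotation is not a matrix, so I'll check its format.

```bash
python3 - <<'E'
from h import *
print(viewer.calibration("scene"),viewer.calibration("side"))
s=robot.get_state(); print(s["position"],s["tool_rot"],s["clock"],s["contact_force"])
cv2.imwrite("pics/side0.png",viewer.grab_frame("side")[...,::-1])
im=cv2.imread("pics/scene0.png")[130:300,240:470]; cv2.imwrite("pics/scene0c.png",cv2.resize(im,None,fx=3.4,fy=3.4,interpolation=cv2.INTER_CUBIC))
E
```

```text
{'mtx': array([[492.39993462,   0.        , 319.40502077],
       [  0.        , 492.39993462, 200.51859336],
       [  0.        ,   0.        ,   1.        ]]), 'k1': -0.13148630235834238, 'origin': array([1.32557788, 0.19909561, 1.21077809]), 'rotation': array([ 0.52999547,  0.79362534, -0.24686495, -0.1682894 ])} {'mtx': array([[413.45429063,   0.        , 321.3351867 ],
       [  0.        , 413.45429063, 201.49333807],
       [  0.        ,   0.        ,   1.        ]]), 'k1': -0.05927050133678716, 'origin': array([ 0.03991617, -0.84678509,  0.73393707]), 'rotation': array([ 0.83025997, -0.26889281,  0.15797456, -0.4619622 ])}
[0.23617117 0.57799965 0.23795014] [ 1.92660080e-01  9.81265160e-01 -8.77723257e-04 -9.04146775e-05] 0.05 [ 0.13676649 -0.90420714  0.19345072]
```

View pics/side0.png

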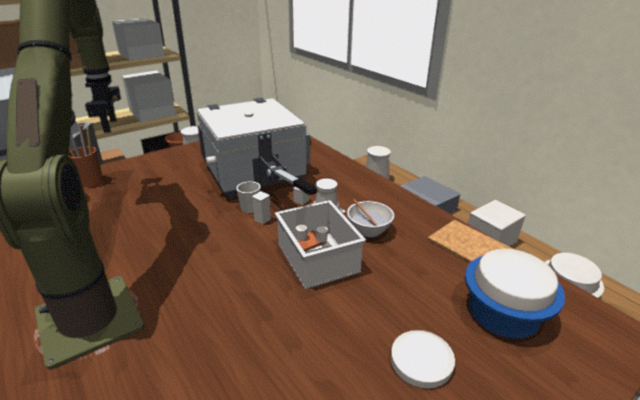

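View pics/scene0c.png

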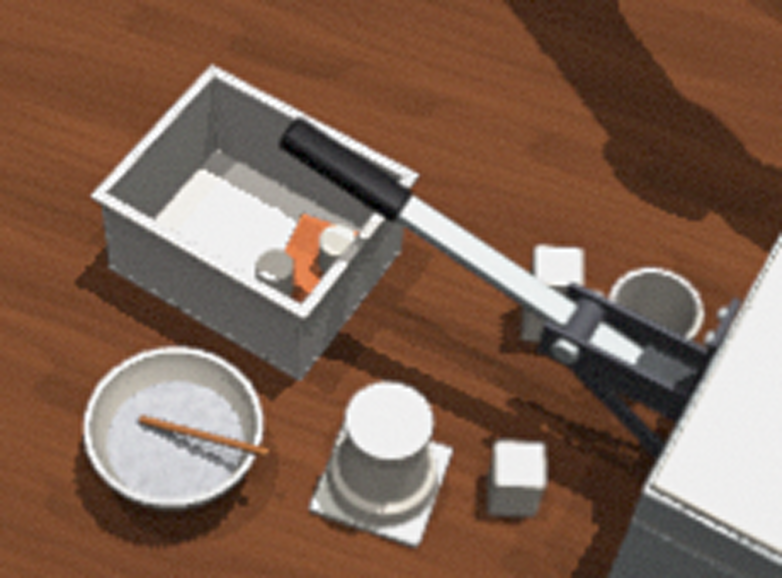

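The side view shows the tub's rim with corners near (277,213), (330,203), (363,241) and (299,258), with the grip tip above it at about (312,187). The crop gives rim corners at (212,68), (417,178), (300,315) and (97,194), the grip from (292,135) to (400,205), and the pivot near (575,335). The bowl is close to the tub's -y side.

```bash
sed -i 's/np.array(c\["rotation"\])$/R.from_quat(c["rotation"]).as_matrix()/' h.py; python3 - <<'E'
from h import *
np.set_printoptions(precision=4,suppress=True)
f=lambda u,v:(240+u/3.4-.35,130+v/3.4-.35)
C=[onz("scene",*f(*p),.11) for p in((212,66),(418,178),(300,317),(94,194))]
for c in C: print(c, proj("side",c))
for i in range(4): print(np.linalg.norm(C[i]-C[(i+1)%4]))
print("tub centre",sum(C)/4)
ax=(C[1]+C[2]-C[0]-C[3])[:2]; ax/=np.linalg.norm(ax); print("tub x axis",ax,np.degrees(np.arctan2(ax[1],ax[0])))
# lever: centre line
tip=onz("scene",*f(292,136),.188+.057*.255+.01); inn=onz("scene",*f(402,203),.188-.053*.255)
piv=onz("scene",*f(588,318),.15)
print("tip",tip,"inner",inn,"piv",piv, proj("side",tip))
for a,b in((tip,inn),(tip,piv)):
    d=(b-a)[:2]; print(np.linalg.norm(d),np.degrees(np.arctan2(d[1],d[0])))
# kiln lid front edge corners in scene
a=onz("scene",480,185,.237);b=onz("scene",592,237,.237);c=onz("scene",431,274,.237)
print(a,b,c)
print("bowl",onz("scene",*f(172,425),.062),"cup",onz("scene",433,219,.08),"ptall",onz("scene",*f(558,265),.09))
E
```

```text
[ 0.4665 -0.2044  0.11  ] (np.float64(302.15657027307407), np.float64(255.32442568276988))
[0.5121 0.0006 0.11  ] (np.float64(274.3368857182492), np.float64(211.06878863904683))
[ 0.6748 -0.0389  0.11  ] (np.float64(329.61098191213534), np.float64(199.62132910896977))
[ 0.6296 -0.2383  0.11  ] (np.float64(363.2468545893315), np.float64(238.5861324879325))
0.20993756654231022
0.1673903618495562
0.20455053971137005
0.16652783792719106
tub centre [ 0.5708 -0.1202  0.11  ]
tub x axis [0.2191 0.9757] 77.34529660684368
tip [ 0.5872 -0.0827  0.2125] inner [0.5871 0.0089 0.1745] piv [0.6162 0.1703 0.15  ] (np.float64(313.99061154675763), np.float64(183.1278885222502))
0.09158692729807517 90.05536716888017
0.254634371456318 83.46960187990439
[0.5002 0.2991 0.237 ] [0.5453 0.5907 0.237 ] [0.7863 0.2483 0.237 ]
bowl [ 0.7767 -0.1041  0.062 ] cup [0.5346 0.217  0.08  ] ptall [0.5365 0.1316 0.09  ]
```

Call:
carry_out([
  [0,0,-60],
  [-40,-40,-80],
  [-80,-80,-80],
  [-120,-120,-80],
  [-160,-160,-80],
], gripper=[1,1,1,1,1], spin=[0,0.18,0.36,0.54,0.7])

```text
clock: 0.72
position: [0.3244, 0.368, 0.3186]
tool_rot: [0.52, 0.854, -0.0, 0.0]
contact_force: [0.8, 0.1, -0.4]
opening: 0.0881
```

```bash
cat >> h.py <<'E'
def plan(tgt,theta=None):
    "tool-axis shift (mm) to world point tgt; spin to bring tool y to azimuth theta (deg)"
    s=robot.get_state(); M=R.from_quat(s["tool_rot"]).as_matrix(); p=np.array(s["position"])
    print("t",s["clock"],"p",p.round(4),"shift",(1e3*M.T@(np.array(tgt)-p)).round(1),"y az",np.degrees(np.arctan2(M[1,1],M[0,1])).round(2),"F",np.round(s["contact_force"],2),"q",np.round(s["joint_positions"],2))
    if theta is not None: print("spin",np.radians(np.degrees(np.arctan2(M[1,1],M[0,1]))-theta))
E
python3 -c "
from h import *; plan([.5555,-.1885,.25],-12.7)"
```

```text
t 0.725 p [0.3244 0.368  0.3186] shift [-600.4  -50.6   68.8] y az 27.36 F [ 0.85  0.13 -0.35] q [-0.93  0.41 -0.02  1.85  0.01  0.88 -0.48]
spin 0.6992313040085412
```

Call:
carry_out([
  [-60,-5,0],
  [-120,-10,0],
  [-180,-15,0],
  [-240,-20,0],
  [-300,-25,0],
], gripper=[1,1,1,1,1], spin=[0.15,0.3,0.45,0.6,0.7])

```text
clock: 1.35
position: [0.4415, 0.091, 0.3187]
tool_rot: [0.781, 0.625, 0.0, -0.0]
contact_force: [1.6, 0.9, -0.7]
opening: 0.0884
```

```bash
python3 -c "
from h import *; plan([.5555,-.1885,.22],-12.7)"
```

```text
t 1.35 p [0.4415 0.091  0.3187] shift [-247.8  172.4   98.6] y az -12.62 F [ 1.57  0.88 -0.67] q [-0.46  0.36  0.22  1.96 -0.1   0.83 -0.41]
spin 0.0014065640700660577
```

Call:
carry_out([
  [-50,34,0],
  [-100,69,0],
  [-150,103,0],
  [-200,138,0],
  [-248,172,0],
], gripper=[1,1,1,1,1], spin=[0,0,0,0,0])

```text
clock: 1.98
position: [0.5561, -0.1883, 0.3184]
tool_rot: [0.78, 0.626, -0.0, -0.0]
contact_force: [0.6, 0.6, -0.4]
opening: 0.0885
```

```bash
python3 - <<'E'
from h import *
c=viewer.calibration("wrist"); print(c["mtx"][0],c["k1"],np.round(c["hand_eye"],3).tolist())
plan([.5555,-.1885,.14],-12.7)
cv2.imwrite("pics/w1.png",viewer.grab_frame("wrist")[...,::-1])
E
```

```text
[294.18785251   0.         319.25182514] 0.017967427989508282 [[-0.001, -0.962, -0.273, 0.07], [1.0, -0.001, -0.001, 0.0], [0.0, -0.273, 0.962, -0.145], [0.0, 0.0, 0.0, 1.0]]
t 1.975 p [ 0.5561 -0.1883  0.3184] shift [ -0.4  -0.4 178.4] y az -12.43 F [ 0.56  0.63 -0.41] q [ 0.12  0.56  0.23  1.59 -0.14  1.01  0.17]
spin 0.004670359107894446
```

View pics/w1.png

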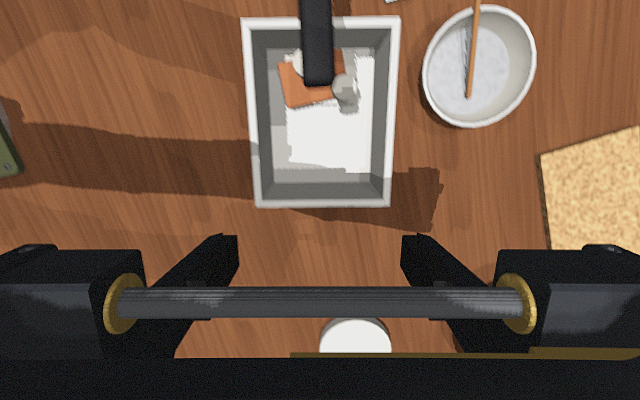

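The wrist view shows the tub's outer rim at (242,17), (400,16), (392,207) and (256,207). The grip tip is at (303–333, 85), the bowl is to the right (tool +y) and the jaws are clear above.

```bash
cat >> h.py <<'E'
def won(u,v,z,pose=None):
    c=viewer.calibration("wrist"); K=np.array(c["mtx"]); H=np.array(c["hand_eye"])
    s=robot.get_state(); M=R.from_quat(s["tool_rot"]).as_matrix(); p=np.array(s["position"])
    d=np.array([(u-K[0,2])/K[0,0],(v-K[1,2])/K[1,1]]); q=d.copy()
    for _ in range(20): q=d/(1+c["k1"]*(q@q))
    r=M@H[:3,:3]@np.array([q[0],q[1],1]); o=p+M@H[:3,3]; return o+r*(z-o[2])/r[2]
E
python3 - <<'E'
from h import *
np.set_printoptions(precision=4,suppress=True)
C=[won(*q,.11) for q in((242,17),(400,16),(392,207),(256,207))]
for c in C: print(c)
for i in range(4): print(np.linalg.norm(C[i]-C[(i+1)%4]))
print("c",sum(C)/4, "az", np.degrees(np.arctan2(*((C[0]+C[1]-C[2]-C[3])[:2][::-1]))))
t=won(318,84,.202); g=won(316,3,.222); print("tip",t, "tip@.212",won(318,84,.212))
print([won(u,3,.21) for u in(300,332)],[won(u,78,.21) for u in(302,334)])
b=[won(*q,.062) for q in((422,70),(535,65))]; print("bowl",b)
E
```

```text
[ 0.5167 -0.0166  0.11  ]
[ 0.6788 -0.053   0.11  ]
[ 0.6378 -0.2602  0.11  ]
[ 0.4709 -0.2213  0.11  ]
0.16619269053162353
0.21117537735360398
0.171325217676478
0.20981360043873903
c [ 0.576  -0.1378  0.11  ] az 78.09693281066572
tip [ 0.5779 -0.1061  0.202 ] tip@.212 [ 0.5777 -0.1069  0.212 ]
[array([ 0.5774, -0.0491,  0.21  ]), array([ 0.6007, -0.0545,  0.21  ])] [array([ 0.5663, -0.0995,  0.21  ]), array([ 0.5912, -0.1053,  0.21  ])]
bowl [array([ 0.7114, -0.1078,  0.062 ]), array([ 0.8481, -0.1346,  0.062 ])]
```

```bash
python3 - <<'E'
from h import *
c=viewer.calibration("wrist"); K=np.array(c["mtx"]); H=np.array(c["hand_eye"])
for p in((.009,-.044,0),(-.009,-.044,0),(.009,.044,0),(.009,.044,-.02)):
    q=np.linalg.inv(H)@np.r_[p,1]; print(p,(K@(q[:3]/q[2]))[:2])
print("base px",proj("scene",[0,0,0]),proj("side",[0,0,0]))
s=robot.get_state(); M=R.from_quat(s["tool_rot"]).as_matrix()
for y in(-.044,.044):
    P=s["position"]+M@[0,y,0]; print(P.round(3),proj("scene",P),proj("side",P))
a=viewer.grab_frame("scene");b=viewer.grab_frame("side")
u,v=map(int,proj("scene",s["position"])); A=a[max(v-60,0):v+60,max(u-75,0):u+75]; print(u,v)
u,v=map(int,proj("side",s["position"])); B=b[max(v-60,0):v+60,max(u-75,0):u+75]; print(u,v,A.shape,B.shape)
z=lambda i:cv2.resize(i,(600,480),interpolation=cv2.INTER_CUBIC)[...,::-1]
cv2.imwrite("pics/tip.png",cv2.resize(np.hstack([z(A),z(B)]),(800,320)))
E
```

```text
(0.009, -0.044, 0) [236.752812  235.5369042]
(-0.009, -0.044, 0) [239.2945101  265.96129495]
(0.009, 0.044, 0) [402.04152555 235.4138474 ]
(0.009, 0.044, -0.02) [413.61732618 252.1806568 ]
base px (np.float64(407.75544845741945), np.float64(94.68432782386081)) (np.float64(88.3101201161146), np.float64(319.04519084190406))
[ 0.514 -0.188  0.318] (np.float64(298.3245035543144), np.float64(110.50208534506291)) (np.float64(315.13560517338396), np.float64(169.41134620760843))
[ 0.6   -0.208  0.319] (np.float64(276.7883006404288), np.float64(131.1744730676112)) (np.float64(350.87696359784286), np.float64(162.70795313490214))
287 120
333 166 (120, 150, 3) (120, 150, 3)
```

View pics/tip.png

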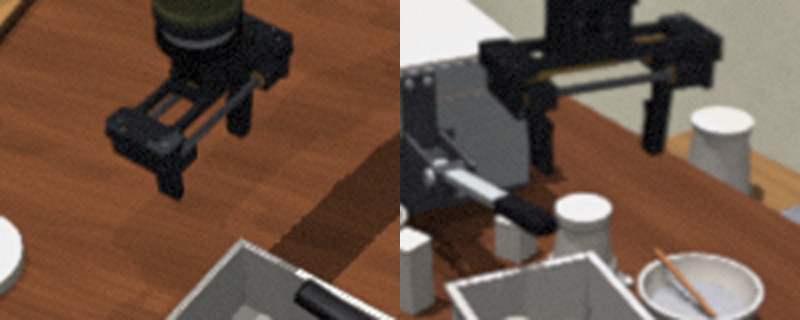

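The fingertips in both fixed views match the predicted pixels within 3 px, so the cameras agree with the robot. The wrist result was about 15 mm off in y, so I'll debug that.

```bash
python3 - <<'E'
from h import *
print(viewer.calibration("wrist")["mtx"]); s=robot.get_state(); M=R.from_quat(s["tool_rot"]).as_matrix(); print(M.round(3), s["position"],np.round(s["qvel"],3))
for q in((256,207),(392,207)): 
    w=won(*q,.11); print(w, M.T@(w-s["position"]))
E
```

```text
[[294.18785251   0.         319.25182514]
 [  0.         294.18785251 199.18291587]
 [  0.           0.           1.        ]]
[[ 0.221  0.975 -0.001]
 [ 0.975 -0.221 -0.002]
 [-0.002 -0.001 -1.   ]] [ 0.55536685 -0.1903403   0.31794215] [-0.06  -0.027 -0.059  0.055 -0.021  0.006 -0.013]
[ 0.46852625 -0.21216254  0.11      ] [-0.04009102 -0.07975505  0.20806075]
[ 0.6352138  -0.25008595  0.11      ] [-0.04020758  0.09119203  0.20797206]
```

Call:
carry_out([
  [0,3,45],
  [0,3,90],
  [0,3,130],
  [0,3,165],
  [0,3,190],
], gripper=[1,1,1,1,1], spin=[0,0,0,0,0])

```text
clock: 2.75
position: [0.5577, -0.1845, 0.127]
tool_rot: [0.779, 0.627, -0.0, -0.002]
contact_force: [0.3, -0.1, 0.5]
opening: 0.0883
```

```bash
python3 - <<'E'
from h import *
plan([.5555,-.1885,.066],-12.7)
cv2.imwrite("pics/w2.png",np.hstack([viewer.grab_frame(n)[...,::-1] for n in("wrist","scene")])[:,:].copy())
i=cv2.imread("pics/w2.png"); cv2.imwrite("pics/w2.png",np.hstack([cv2.resize(i[:,:640],(480,300)),cv2.resize(i[130:280,640+215:640+375],(320,300))]))
E
```

```text
t 2.75 p [ 0.5577 -0.1845  0.127 ] shift [-4.4 -1.1 61. ] y az -12.3 F [ 0.33 -0.14  0.5 ] q [ 0.16  0.8   0.15  1.79 -0.2   0.58  0.22]
spin 0.006946248285529146
```

View pics/w2.png

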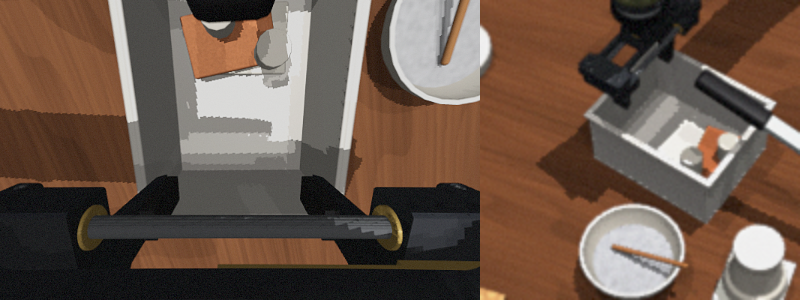

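The wrist view shows both fingertips inside the rim, laterally at about 154–324 px against rim inner edges at about 140 and 338. The -x wall is just behind them, and the scene crop agrees. I'll go down inside the empty half.

Call:
carry_out([
  [0,0,20],
  [0,0,40],
  [0,0,58],
  [0,0,60],
], gripper=[1,1,1,1], spin=[0,0,0,0])

```text
clock: 3.35
position: [0.5582, -0.1863, 0.0682]
tool_rot: [0.779, 0.627, -0.0, -0.001]
contact_force: [0.2, 0.5, -0.0]
opening: 0.0881
```

Call:
carry_out([
  [-5,0,0],
  [-10,0,0],
  [-15,0,0],
  [-20,0,0],
  [-25,0,0],
], gripper=[1,1,1,1,1], spin=[0,0,0,0,0])

```text
clock: 3.98
position: [0.5538, -0.2099, 0.069]
tool_rot: [0.779, 0.627, 0.001, -0.001]
contact_force: [1.4, 4.3, 3.5]
opening: 0.0882
```

Call:
carry_out([
  [-5,0,0],
  [-11,0,0],
  [-18,0,0],
  [-25,0,0],
  [-32,0,0],
], gripper=[1,1,1,1,1], spin=[0,0,0,0,0])

```text
clock: 4.6
position: [0.5471, -0.2414, 0.0689]
tool_rot: [0.779, 0.627, 0.001, -0.001]
contact_force: [1.7, 4.8, 3.0]
opening: 0.0879
```

Call:
carry_out([
  [-7,0,0],
  [-14,0,0],
  [-21,0,0],
  [-28,0,0],
  [-35,0,0],
], gripper=[1,1,1,1,1], spin=[0,0,0,0,0])

```text
clock: 5.22
position: [0.5396, -0.2755, 0.0689]
tool_rot: [0.779, 0.627, 0.001, -0.001]
contact_force: [1.0, 4.6, 4.5]
opening: 0.0883
```

Call:
carry_out([
  [-7,0,0],
  [-14,0,0],
  [-21,0,0],
  [-28,0,0],
  [-35,0,0],
], gripper=[1,1,1,1,1], spin=[0,0,0,0,0])

```text
clock: 5.85
position: [0.532, -0.3096, 0.0689]
tool_rot: [0.779, 0.627, 0.001, -0.001]
contact_force: [1.5, 5.9, 4.4]
opening: 0.0884
```

Call:
carry_out([
  [-5,0,0],
  [-8,0,0],
  [-10,0,0],
  [-11,0,0],
  [-12,0,0],
], gripper=[1,1,1,1,1], spin=[0,0,0,0,0])

```text
clock: 6.48
position: [0.5292, -0.3216, 0.0688]
tool_rot: [0.779, 0.627, 0.001, -0.001]
contact_force: [1.0, 5.0, 4.4]
opening: 0.0884
```

```bash
python3 - <<'E'
from h import *
plan([.594,-.030,.25],-9)
a=viewer.grab_frame("scene")[...,::-1]
cv2.imwrite("pics/s3.png",cv2.resize(a[110:310,210:470],(780,600),interpolation=cv2.INTER_CUBIC))
E
```

```text
t 6.475 p [ 0.5292 -0.3216  0.0688] shift [ 299.1    0.8 -180.6] y az -12.38 F [0.98 4.97 4.42] q [ 0.42  0.91  0.1   1.71 -0.16  0.53  0.4 ]
spin -0.05899159625198232
```

View pics/s3.png

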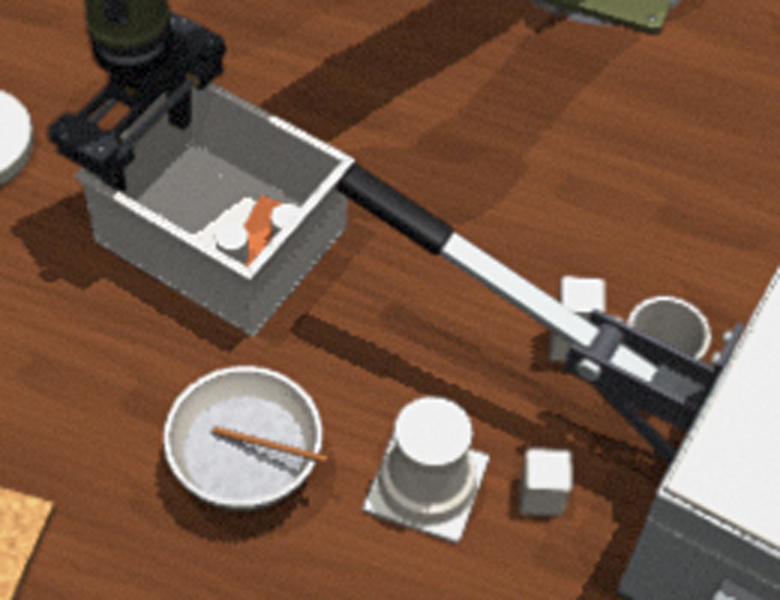

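The tub has slid outward. Its +x rim corners are at crop (352,160) and (250,272), the grip tip is at (348,172), and the bystanders look unmoved. I'll compute the margin and refine the grip point.

```bash
python3 - <<'E'
from h import *
np.set_printoptions(precision=4,suppress=True)
f=lambda u,v:(210+u/3-.3,110+v/3-.3)
a,b=onz("scene",*f(353,160),.11),onz("scene",*f(250,275),.11)
print("rim",a,b,(a+b)/2)
# tip: bottom/top edges of the grip end: pick end centre
for z in(.195,.205): print("tip",onz("scene",*f(346,178),z))
F=np.array([.643,.2737]);
# grip's upper-face centre line: inner end ctr, tip end ctr
t=onz("scene",*f(352,176),.2125); i=onz("scene",*f(449,238),.186); print(t,i,np.degrees(np.arctan2(*(i-t)[:2][::-1])))
k=[onz("scene",*f(u,v),z) for u,v,z in((467,246,.18),(590,326,.148))]; print("bar",k,np.degrees(np.arctan2(*(k[1]-k[0])[:2][::-1])))
E
```

```text
rim [ 0.4869 -0.1159  0.11  ] [ 0.6472 -0.152   0.11  ] [ 0.567  -0.1339  0.11  ]
tip [ 0.5728 -0.0896  0.195 ]
tip [ 0.5803 -0.0868  0.205 ]
[ 0.5818 -0.0807  0.2125] [0.5929 0.0142 0.186 ] 83.31844540509508
bar [array([0.5906, 0.0303, 0.18  ]), array([0.6069, 0.1511, 0.148 ])] 82.32883325879153
```

Call:
carry_out([
  [6,0,0],
  [12,0,-15],
  [12,0,-70],
  [12,0,-130],
  [12,0,-190],
], gripper=[1,1,1,1,1], spin=[0,0,0,0,0])

```text
clock: 7.15
position: [0.5309, -0.3114, 0.2615]
tool_rot: [0.78, 0.626, -0.0, 0.001]
contact_force: [0.7, -0.3, 0.1]
opening: 0.0885
```

Call:
carry_out([
  [0,0,-30],
  [30,0,-40],
  [75,0,-40],
  [120,0,-40],
  [140,0,-40],
], gripper=[1,-1,-1,-1,-1], spin=[0,0,-0.04,-0.08,-0.08])

```text
clock: 7.78
position: [0.5619, -0.1718, 0.2994]
tool_rot: [0.753, 0.658, 0.001, -0.0]
contact_force: [-0.3, -0.5, 0.8]
opening: 0.0501
```

```bash
python3 - <<'E'
from h import *
plan([.591,-.028,.25],-8)
cv2.imwrite("pics/w4.png",viewer.grab_frame("wrist")[...,::-1])
S=[robot.get_state() for _ in range(1)]; print(S[0]["position"])
E
```

```text
t 7.775 p [ 0.5619 -0.1718  0.2994] shift [146.3   9.6  49.6] y az -7.68 F [-0.29 -0.51  0.78] q [ 0.13  0.57  0.16  1.62 -0.11  0.96  0.19]
spin 0.005549448786779561
[ 0.56254145 -0.1698278   0.29922238]
```

View pics/w4.png

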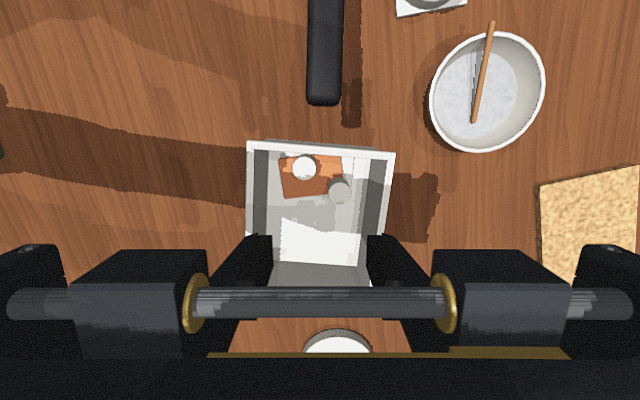

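The wrist view shows the grip centre running from (323,95) to (326,3), with its tip at row 104. The tub rim starts at row 142, so the tub is clear.

```bash
python3 - <<'E'
from h import *
np.set_printoptions(precision=4,suppress=True)
p=np.array([.562,-.1715,.2993]); a=np.radians(82.1); x=np.array([np.cos(a),np.sin(a),0]); y=np.array([np.sin(a),-np.cos(a),0]); M=np.c_[x,y,[0,0,-1]]
c=viewer.calibration("wrist"); K=np.array(c["mtx"]); H=np.array(c["hand_eye"])
def w(u,v,z):
    r=M@H[:3,:3]@np.array([(u-K[0,2])/K[0,0],(v-K[1,2])/K[1,1],1]); o=p+M@H[:3,3]; W=o+r*(z-o[2])/r[2]; return W,M.T@(W-p)
print("tip",w(323.5,98,.2125)); print("mid",w(326,3,.199)); print("rim",w(320,147,.11))
E
```

```text
tip (array([ 0.5765, -0.0896,  0.2125]), array([0.0831, 0.0032, 0.0868]))
mid (array([ 0.5875, -0.0241,  0.199 ]), array([0.1495, 0.005 , 0.1003]))
rim (array([ 0.5677, -0.1355,  0.11  ]), array([0.0365, 0.0007, 0.1893]))
```

Call:
carry_out([
  [45,2,0],
  [95,4,0],
  [138,6,0],
  [138,6,30],
  [138,6,70],
], gripper=[-1,-1,-1,-1,-1], spin=[0,0,0,0,0])

```text
clock: 8.45
position: [0.5874, -0.0405, 0.2292]
tool_rot: [0.754, 0.656, 0.001, 0.002]
contact_force: [-0.2, -0.5, -0.3]
opening: 0.0006
```

```bash
python3 - <<'E'
from h import *
plan([.589,-.033,.22],-8)
z=lambda i:cv2.resize(i,(400,300),interpolation=cv2.INTER_CUBIC)[...,::-1]
a=viewer.grab_frame("scene");b=viewer.grab_frame("side")
cv2.imwrite("pics/p5.png",np.hstack([z(a[120:240,290:450]),z(b[120:240,220:380])]))
E
```

```text
t 8.45 p [ 0.5874 -0.0405  0.2292] shift [7.7 0.5 9.1] y az -7.96 F [-0.17 -0.47 -0.29] q [-0.1   0.65  0.15  1.7  -0.13  0.79 -0.03]
spin 0.0006804126924958027
```

View pics/p5.png

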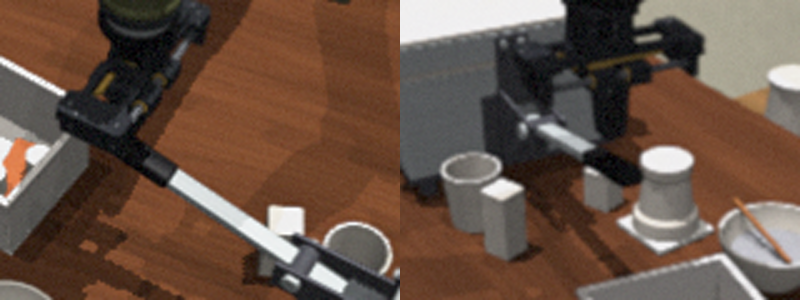

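Both views show the shut fingers just above the grip, centred on it. I'll go down to contact.

Call:
carry_out([
  [3,0,6],
  [5,0,12],
  [5,0,17],
  [5,0,21],
  [5,0,24],
], gripper=[-1,-1,-1,-1,-1], spin=[0,0,0,0,0])

```text
clock: 9.18
position: [0.587, -0.0337, 0.2046]
tool_rot: [0.754, 0.657, 0.0, 0.0]
contact_force: [0.3, -0.1, 0.2]
opening: 0.0007
```

Call:
carry_out([
  [0,0,2],
  [0,0,4],
  [0,0,6],
  [0,0,8],
  [0,0,10],
], gripper=[-1,-1,-1,-1,-1], spin=[0,0,0,0,0])

```text
clock: 9.8
position: [0.587, -0.0341, 0.1951]
tool_rot: [0.754, 0.657, -0.0, 0.0]
contact_force: [-1.5, -0.7, 6.1]
opening: 0.0005
```

Contact at 6 N, as expected. Continuing smoothly.

Call:
carry_out([
  [0,0,2.5],
  [0,0,5],
  [0,0,8],
  [0,0,11],
  [0,0,14],
], gripper=[-1,-1,-1,-1,-1], spin=[0,0,0,0,0])

```text
clock: 10.42
position: [0.5873, -0.0353, 0.1814]
tool_rot: [0.754, 0.657, -0.0, 0.001]
contact_force: [-1.9, -1.3, 5.8]
opening: 0.0002
```

Call:
carry_out([
  [0,0,3],
  [0,0,6],
  [0,0,9],
  [0,0,12],
  [0,0,15],
], gripper=[-1,-1,-1,-1,-1], spin=[0,0,0,0,0])

```text
clock: 11.05
position: [0.5876, -0.0355, 0.1664]
tool_rot: [0.754, 0.657, 0.0, 0.001]
contact_force: [-0.9, -2.5, 5.5]
opening: 0.0003
```

Call:
carry_out([
  [0,0,3],
  [0,0,6],
  [0,0,9],
  [0,0,12],
  [0,0,15],
], gripper=[-1,-1,-1,-1,-1], spin=[0,0,0,0,0])

```text
clock: 11.68
position: [0.5874, -0.0339, 0.1507]
tool_rot: [0.754, 0.657, 0.0, 0.0]
contact_force: [0.6, -3.9, 4.4]
opening: 0.0004
```

Call:
carry_out([
  [0,0,3],
  [0,0,6],
  [0,0,9],
  [0,0,12],
  [0,0,15],
], gripper=[-1,-1,-1,-1,-1], spin=[0,0,0,0,0])

```text
clock: 12.3
position: [0.5871, -0.0335, 0.1355]
tool_rot: [0.754, 0.657, 0.0, 0.0]
contact_force: [2.3, -3.3, 4.8]
opening: 0.0002
```

Call:
carry_out([
  [0,0,3],
  [0,0,6],
  [0,0,9],
  [0,0,12],
  [0,0,15],
], gripper=[-1,-1,-1,-1,-1], spin=[0,0,0,0,0])

```text
clock: 12.92
position: [0.5871, -0.033, 0.1206]
tool_rot: [0.754, 0.657, 0.0, -0.0]
contact_force: [1.8, -0.9, 4.8]
opening: 0.0006
```

Call:
carry_out([
  [0,0,3],
  [0,0,6],
  [0,0,9],
  [0,0,11.5],
  [0,0,13.5],
], gripper=[-1,-1,-1,-1,-1], spin=[0,0,0,0,0])

```text
clock: 13.55
position: [0.5871, -0.0319, 0.107]
tool_rot: [0.753, 0.658, 0.001, -0.001]
contact_force: [1.5, 1.8, 6.1]
opening: 0.0008
```

Call:
carry_out([
  [0,0,1.5],
  [0,0,3],
  [0,0,4.5],
  [0,0,6],
  [0,0,7],
], gripper=[-1,-1,-1,-1,-1], spin=[0,0,0,0,0])

```text
clock: 14.18
position: [0.5867, -0.0318, 0.1]
tool_rot: [0.753, 0.658, 0.0, -0.001]
contact_force: [0.6, 1.8, 5.4]
opening: 0.0005
```

Call:
carry_out([
  [0,0,1],
  [0,0,2],
  [0,0,3],
  [0,0,4],
  [0,0,5],
], gripper=[-1,-1,-1,-1,-1], spin=[0,0,0,0,0])

```text
clock: 14.8
position: [0.5867, -0.0317, 0.0972]
tool_rot: [0.753, 0.658, 0.001, -0.001]
contact_force: [-4.1, 2.2, 28.4]
opening: 0.0006
```

Call:
carry_out([
  [0,0,1],
  [0,0,1.5],
  [0,0,2],
], gripper=[-1,-1,-1], spin=[0,0,0])

```text
clock: 15.18
position: [0.5868, -0.0317, 0.097]
tool_rot: [0.753, 0.657, 0.001, -0.001]
contact_force: [-7.4, 2.8, 39.1]
opening: 0.0003
```

The force jump at z = 0.097 matches the expected stop. I'll ease the push to a moderate hold.

Call:
carry_out([
  [0,0,-1],
  [0,0,-2],
  [0,0,-3],
  [0,0,-3],
], gripper=[-1,-1,-1,-1], spin=[0,0,0,0])

```text
clock: 15.68
position: [0.5866, -0.0317, 0.0975]
tool_rot: [0.753, 0.658, 0.001, -0.001]
contact_force: [-2.1, 1.6, 17.2]
opening: 0.0003
```

```bash
python3 - <<'E'
from h import *
a=viewer.grab_frame("scene");b=viewer.grab_frame("side")
plan([.587,-.032,.097],-8)
z=lambda i:cv2.resize(i,(400,400),interpolation=cv2.INTER_CUBIC)[...,::-1]
cv2.imwrite("pics/p6.png",np.hstack([z(a[100:340,240:480]),z(b[70:310,180:420])]))
E
```

```text
t 15.775 p [ 0.5867 -0.0317  0.0975] shift [-0.2  0.4  0.5] y az -7.78 F [-1.74  2.03 17.79] q [-0.08  0.84  0.1   1.8  -0.16  0.51 -0.01]
spin 0.0039090255452473854
```

View pics/p6.png

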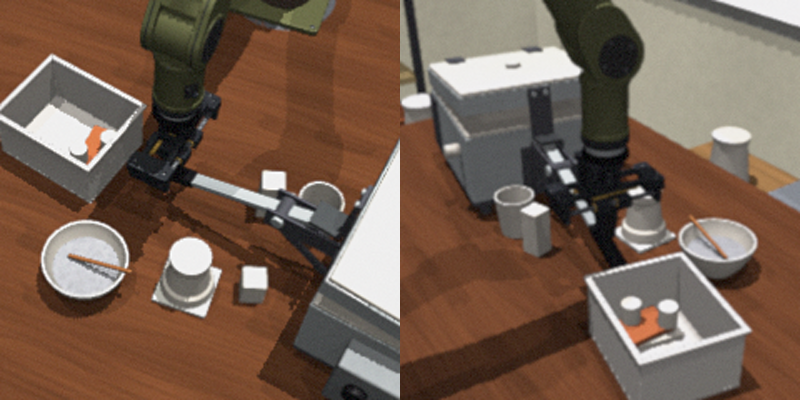

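The lever is fully down, the lid is raised with a gap visible in the side view, the tub is clear, and the posts, mould, bowl and cup are in place. The hold reads a steady 17–18 N. Handing in.

```bash
python3 -c "
from h import *; print(robot.sign_off())"
```

```text
the job is handed in; nothing more can be done
None
```

The lid is raised and I handed the job in with the arm still holding the lever fully down.

- **Tub:** I slid it about 115 mm outward with both open fingertips against the inside of its outer wall, with about 5 N of push. It stayed upright, and its rim is about 40 mm clear of the lever tip.
- **Lever:** I pressed it down at the grip with shut fingers at about 24 mm/s. It took about 4–6 N on the way down. The force rose sharply at TCP height 97 mm, which is where I had worked out the stop to be.
- **Hold:** The push reached 39 N (vertical) at the stop, so I eased it to a steady 17–18 N. The height did not change beyond 0.5 mm. The clock read 15.8 s.

**Last checks:** The final scene and side views show the lid lifted, the tub clear, and the posts, mould, bowl and cup standing where they were. I did not check the disc in those last views.

**Disagreement:** Early on, the wrist view put the tub 6–17 mm further out than the scene camera did. The main cause was jitter in the pose readings. A later wrist reading agreed with the scene camera within about 2 mm on the tub's rim.

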